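# Clear the old order slips and hold the order pad out to the customer

## Robot

A 6-joint arm with a two-finger parallel gripper is mounted at the origin on a cart in front of the work surface, level with it; the furniture and walls round the work are solid. World frame = base frame: x ahead of the robot, y to its left, z up, the work surface at z = 0. Lengths are in mm, angles in rad, forces in N, time in s.
With the tool pointing down it reaches from about 350 to 875 mm from the base axis. Payload 4.2 kg.
Tool frame: the origin (TCP) lies midway between the tips of the shut fingers; the grasp point (between the pads) lies 19 mm behind it; z points along the fingers, y is the direction in which the jaws open and shut (so a half turn about z gives the same grasp; the last joint's range is limited). The gripper opens to 85 mm and grips with 20 to 120 N. Pads are 22 mm wide; open, the fingers measure 114 mm over their backs; the gripper's body (76 mm by 85 mm) begins 54 mm behind the grasp point. The pads swing forward as they close: fully open they stand 13 mm farther back than shut.
Start: joints at [1.546, 0.385, 0.008, 0, -1.194, -0.259], TCP at [174.971, 599.987, 231.312] pointing down, gripper open.
Joint ranges: [-3.14, 3.14], [-1.21, 2.06], [-1.07, 1.41], [-3.16, 2.05], [-2.99, -0.16], [-3.1, 3.1]. Speed limits (rad/s): [2.79, 2.79, 3.14, 3.14, 3.14, 3.14].

## Interface

Orientations are given as a unit quaternion [x, y, z, w].
In Python, from bench import readout, optics, workorder, nets gives the robot as it stands. The module is installed in compiled form; this text tells all that it offers.
- The arm moves only by the tool move_arm, never from a script. Its argument "steps" is a list of rows, each a list of 7 numbers: the opening, from -1 (shut) to 1 (fully open), so that 0 is half open, then the shift along the world's x, y, z in mm, then the turn, a rotation vector about the world's x, y, z in rad. In form: [[gripper, tx, ty, tz, wx, wy, wz], ...]. A call has 1 to 5 rows; each row is the pose to reach, as a shift and turn from the pose commanded when the call began; what a row does not reach only later rows make up. A row lasts 1/12 s, in which the tool goes at most 41.7 mm and 7.16 degrees, less where a joint would pass 70% of its speed; a pose out of reach is approached as far as the arm can. A call with a gripper value outside its range is refused whole. The fingers move at their own pace and stop on an object; the grip force is fixed at half the most. Time passes only in rows, so rows that repeat a pose let the fingers close. It gives the time, the measured TCP pose, the force and the opening at its end, in the units of the state.
- readout.read_state(): the state, without advancing time (a new reading comes with each control period).
- optics.get_image(name): name is "scene" or "top"; returns a dict with "frame" (420x560x3 uint8, blue, green, red), "fx", "fy", "cx", "cy" (pixels), "k1" (the pictures are not rectified: a ray, as slopes to the right and down, at radius r is drawn at 1 + k1 r^2 times it, then the intrinsics apply), "rvec" (rotation vector, rad) and "tvec" (3), from world to camera coordinates, as OpenCV has them. Camera axes: x right, y down, z forward; pixel columns grow to the right and rows downward; lengths in mm; the calibration is good to about 2 mm. A picture is of the moment at which its call begins. There is no depth.
- workorder.job_done(): hands the job in, once; it reports no verdict.
Trained networks look in a picture, given as the dict that the camera call returned (one of the last four; its "shot" number tells which), for a name from the list of things; names that differ only in an ending like _2 or _b are one class to them, and where a whole thing is asked for, a point or a joint stands for the part that bears it (a point fixed in the world has none). Each returns a list of dicts, best first, with "conf" (0 to 1); they miss things now and then, are a little off and sometimes report something else, mostly with a low value. They report only what shows in the picture. A call takes as long as a camera call.
- nets.silhouettes(name, picture): "region" (420x560 bool, what is visible of it) and "extent" ([left, top, right, bottom] in pixels, round what is visible of it).
- nets.tip_of(name, picture): "uv" ([column, row] in pixels: a listed point, or the origin of a listed thing).
The state is a dict: "clock": time; "joints": joint angles; "joint_vel": joint speeds; "joint_efforts": joint torques, N m; "position": TCP position; "ee_rot": TCP orientation; "contact_force": force on the tool from outside, world axes, zero at the start; "wrist_torque": the same for the moment, N m; "gripper_width": finger opening in mm.
Only numpy, scipy, OpenCV 4.12 (cv2) and the standard library are available. Lean on these libraries where they do the work, as an engineer would, in place of code of your own. Each camera call takes 0.05 s, during which the arm holds its last target.

## Task

Clear the two crumpled yellow order slips off the worktop into the black waste bowl, then draw the order pad out of its wooden rack and hold it out to the customer across the counter: blue cover up and facing away from the robot, sloping at about 45 degrees with its spiral edge uppermost, long edges level and square to the counter (running left-right). The whole pad must be kept raised in the gripper, its middle at least 20 cm above the worktop; finish while still holding it so, and leave the drinks, jigger and timer where they stand.

Things in the scene. Friction and masses are not known exactly. Their poses are not given: they have to be found in the camera images.
- paper_a: crumpled yellow paper slip, a ball about 40 mm across and 35 mm high, 12 g, lying on the worktop; origin at the centre of its underside, z up at the start. Stiff; its sides are a regular octagon 36 mm across the flats (two of the flats face its own x and y axes).
- paper_b: second crumpled yellow paper slip, same as paper_a
- waste_bowl: black round plastic bowl, fixed to the worktop, open at the top: 218 mm across the outside of the mouth, 146 mm high, clear inside about 190 mm across at the rim and 140 mm at the floor (6 mm thick); origin at the centre of its underside, z up
- pad_rack: wooden rack fixed to the worktop, base 80 x 172 x 8 mm, with one slot along its own y axis: 14 mm wide (own x), 156 mm long, open at the top, between two 7 mm walls and two end cheeks whose tops are 48 mm above the worktop; origin at the centre of its underside on the worktop, x across the slot towards the customer's side, y along the slot, z up
- order_pad: order pad, blue cover, white back (towards the robot at the start), spiral along one long edge, stiff, 110 g. Origin mid-back; own x along the long edges, y to the spiral edge, z out of the cover. Block: x -74..74, y -51..47, z 0..11 mm; spiral to y = 53, may be gripped through. Starts standing in the rack, 1.5 mm loose each side: y up, z along the rack's x, x along its y; block top 106 mm above the worktop
- pad_mid (a point): the centre of the order pad's block (5.5 mm out of its origin along own z); axes as the pad's
- smoothie_cup: loose clear cup of pink smoothie, 100 mm across the mouth, 152 mm high, a bystander; origin at the centre of its underside
- layered_drink: loose clear cup with a green layered drink, 100 mm across the mouth, 165 mm high, a bystander; origin at the centre of its underside
- jigger: loose small steel double measure, 46 mm across, 78 mm high, a bystander; origin at the centre of its underside
- timer: loose white kitchen timer standing upright, 23 x 68 x 72 mm, a bystander; origin at the centre of its underside
- toward_customer (a point): a fixed, invisible marker of attitude only (its place does not matter): z points ahead (away from the robot) and up at 45 degrees, the way the cover should face; y points left, level

How it is judged (in metres and radians):
On the way, in this order (a step that is already met when the one before it is completed fails the run):
1. both crumpled slips lie in the waste bowl, let go (horizontal distance between each of paper_a, paper_b and waste_bowl below 0.1 m and height (world z) of each of paper_a, paper_b below 0.11 m and contact force between each of paper_a, paper_b and the fingers below 0.05 N), for 0.2 s.
2. the pad has been drawn up clear of its rack in the gripper (height (world z) of pad_mid above 0.115 m and contact force between order_pad and the fingers above 1 N and contact force between order_pad and pad_rack below 0.05 N), for 0.1 s.
At the end, for the whole second after the job is handed in: both slips in the bowl (100 mm of its axis, below 110 mm); pad still in the fingers, middle over 190 mm up, touching nothing else; blue cover within 20 degrees of facing away from the robot and 45 degrees up, spiral edge uppermost, long edges within 20 degrees of left-right (horizontal distance between each of paper_a, paper_b and waste_bowl below 0.1 m and height (world z) of each of paper_a, paper_b below 0.11 m and height (world z) of pad_mid above 0.19 m and angle between the z axis of order_pad and the z axis of toward_customer, either way round below 0.35 rad and angle between the x axis of order_pad and the y axis of toward_customer, either way round below 0.35 rad and angle between order_pad's own z axis and vertical below 1.2 rad and angle between order_pad's own y axis and vertical below 1.2 rad and contact force between order_pad and the fingers above 1 N and contact force between order_pad and pad_rack below 0.05 N and contact force between order_pad and waste_bowl below 0.05 N and contact force between order_pad and smoothie_cup below 0.05 N and contact force between order_pad and layered_drink below 0.05 N and linear speed of order_pad below 0.03 m/s); the arm keeps its last pose, push and grip.
It fails at once if a drink, the jigger or the timer is shifted by more than 30 mm or tipped (distance of any of smoothie_cup, layered_drink, jigger, timer from where it was at the start of the episode above 0.03 m or angle between any of smoothie_cup, layered_drink, jigger, timer's own z axis and vertical above 0.3 rad).
It also fails if it takes over 69 s, if anything falls off the work surface, if the arm or the gripper's body presses on something with over 40 N, if the wrist force passes 120 N, or if a joint passes its speed limit or range.

## Working session

There is one attempt and no reset: what is moved stays moved. The work goes in short steps, Python scripts to look and compute and a tool call to move; the robot and the scene stay as the last step left them, time stands still between calls to the robot, and variables do not carry over. Pictures are saved under pics/ and viewed, and the job is handed in when it is done.

Besides the shell and the picture viewer there is one more tool, called after ">>>" in YAML: its name, and indented under it one key for each argument. move_arm: Moves the arm, as the interface text tells. Its arguments: {"type":"object","properties":{"steps":{"type":"array","items":{"type":"array","items":{"type":"number"}}}},"required":["steps"]}

```bash
mkdir -p pics; cat > h.py <<'E'
import numpy as np, cv2
from scipy.spatial.transform import Rotation as R
from bench import readout, optics, workorder, nets
def K(p): return np.array([[p['fx'],0,p['cx']],[0,p['fy'],p['cy']],[0,0,1.]])
def D(p): return np.array([p['k1'],0,0,0,0.])
def ray(p,uv):
    n=cv2.undistortPoints(np.array([[uv]],float),K(p),D(p)).ravel()
    Rm=cv2.Rodrigues(np.array(p['rvec'],float))[0]; t=np.array(p['tvec'],float).ravel()
    return -Rm.T@t, Rm.T@np.array([n[0],n[1],1.])
def at_z(p,uv,z):
    o,d=ray(p,uv); return o+d*(z-o[2])/d[2]
def proj(p,X):
    return cv2.projectPoints(np.array(X,float).reshape(-1,1,3),np.array(p['rvec'],float),np.array(p['tvec'],float),K(p),D(p))[0].reshape(-1,2)
def tri(rays):
    A=0;b=0
    for o,d in rays:
        d=d/np.linalg.norm(d);M=np.eye(3)-np.outer(d,d);A=A+M;b=b+M@o
    return np.linalg.solve(A,b)
E
python3 - <<'E'
from h import *
s=readout.read_state();print({k:np.round(v,3) for k,v in s.items()})
P={}
for n in ['scene','top']:
    p=optics.get_image(n);P[n]=p;cv2.imwrite(f'pics/{n}0.png',p['frame'])
    print(n,p['fx'],p['k1'],'cam',ray(p,(280,210)))
for th in ['paper_a','waste_bowl','pad_rack','order_pad','pad_mid','smoothie_cup','layered_drink','jigger','timer']:
    for n in P:
        for r in nets.tip_of(th,P[n])[:3]:
            print(th,n,'tip',np.round(r['uv'],1),round(r['conf'],2),np.round(at_z(P[n],r['uv'],0),0))
        if th!='pad_mid':
          for r in nets.silhouettes(th,P[n])[:3]: print('   sil',n,np.round(r['extent']),round(r['conf'],2),r['region'].sum())
E
```

```text
{'clock': np.float64(0.0), 'joints': array([ 1.546e+00,  3.860e-01,  7.000e-03, -1.000e-03, -1.194e+00,
       -2.590e-01]), 'joint_vel': array([ 0.   , -0.   , -0.001,  0.001, -0.   ,  0.   ]), 'joint_efforts': array([-0.0000e+00, -3.9228e+01,  1.8840e+01,  4.1860e+00, -5.0000e-03,
        0.0000e+00]), 'position': array([174.797, 599.439, 230.22 ]), 'ee_rot': array([ 0.99 , -0.141, -0.   ,  0.001]), 'contact_force': array([ 0.216,  0.568, -0.589]), 'wrist_torque': array([-0.04 , -0.017,  0.001]), 'gripper_width': np.float64(85.609)}
scene 405.3563956332593 0.028823351957556 cam (array([ -3.85502067, 749.67151609, 849.47296989]), array([ 0.4455841 , -0.70542352, -0.55163064]))
top 431.7523776206974 -0.11763027800470333 cam (array([ 279.68808465, -106.28798484, 1693.70275949]), array([ 0.16281434,  0.00103287, -0.9868437 ]))
paper_a scene tip [260.4 302.5] 0.67 [472.  92.   0.]
paper_a scene tip [284.3 273.2] 0.57 [481. -48.   0.]
   sil scene [253. 292. 270. 307.] 0.5 166
paper_a top tip [230.  234.8] 0.54 [465.  95.   0.]
paper_a top tip [264.4 230.9] 0.44 [477. -41.   0.]
   sil t
[... 939 characters left out ...]
 890
layered_drink top tip [404.7 227.5] 0.83 [ 477. -601.    0.]
layered_drink top tip [327.8 225.9] 0.65 [ 491. -292.    0.]
   sil top [393. 208. 428. 236.] 0.76 744
jigger scene tip [208.4 273.9] 0.53 [672.  84.   0.]
jigger scene tip [235.4 250.5] 0.52 [673. -51.   0.]
   sil scene [198. 249. 215. 278.] 0.84 302
jigger top tip [232.9 183.4] 0.45 [672.  83.   0.]
   sil top [227. 175. 242. 188.] 0.53 119
timer scene tip [284.6 271.4] 0.73 [484. -56.   0.]
timer scene tip [137.2 329.8] 0.61 [685. 348.   0.]
   sil scene [118. 308. 145. 333.] 0.73 425
timer top tip [173.  228.1] 0.67 [496. 322.   0.]
timer top tip [170.9 179.3] 0.46 [695. 335.   0.]
   sil top [161. 170. 174. 187.] 0.43 78
```

```bash
python3 - <<'E'
from h import *
for n in ['scene','top']:
    f=cv2.imread(f'pics/{n}0.png')
    cv2.imwrite(f'pics/{n}0b.png',cv2.resize(f[130:400,90:450] if n=='scene' else f[140:290,130:450],None,fx=2.2 if n=='scene' else 2.5,fy=2.2 if n=='scene' else 2.5,interpolation=cv2.INTER_CUBIC))
E
```

```text
(no output)
```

View pics/scene0b.png

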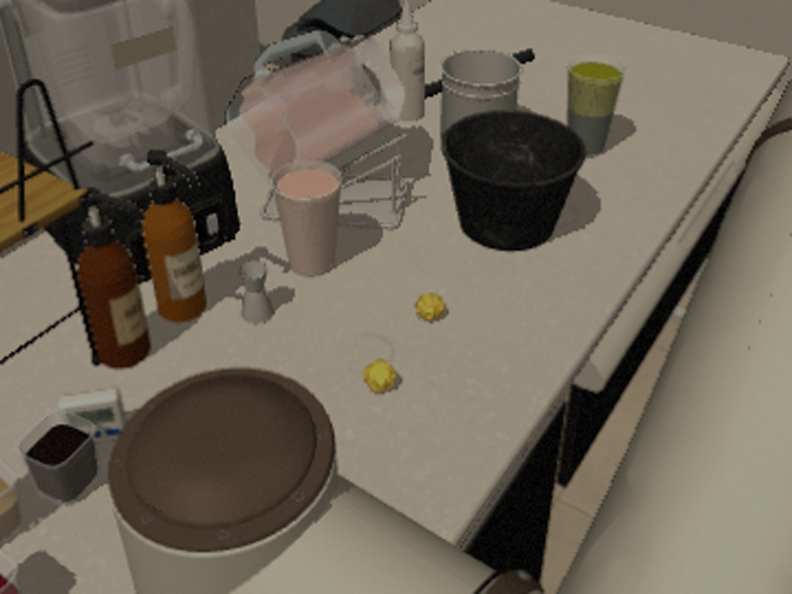

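View pics/top0b.png

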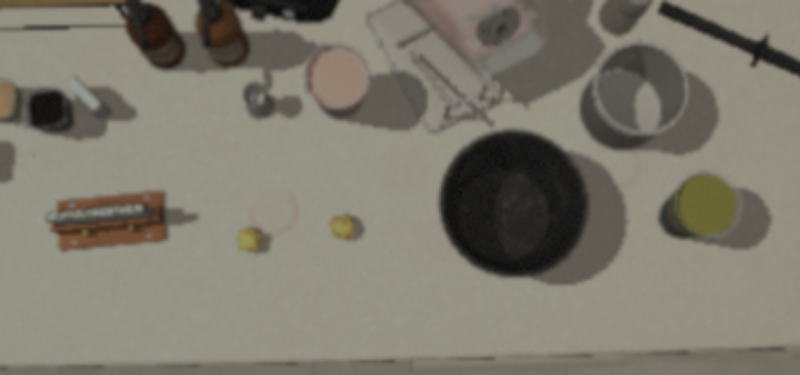

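```bash
python3 - <<'E'
from h import *
P={n:optics.get_image(n) for n in ['scene','top']}
C={}
for n in P:
    hsv=cv2.cvtColor(P[n]['frame'],cv2.COLOR_BGR2HSV)
    m=cv2.inRange(hsv,(18,110,90),(35,255,255))
    k,_,st,ce=cv2.connectedComponentsWithStats(m)
    for i in range(1,k):
        if st[i,4]>25: print(n,st[i],ce[i],at_z(P[n],ce[i],17))
f=P['top']['frame'][205:250,140:205]; cv2.imwrite('pics/rack.png',cv2.resize(f,None,fx=12,fy=12,interpolation=cv2.INTER_CUBIC))
f=P['top']['frame'][180:260,295:375]; cv2.imwrite('pics/bowl.png',cv2.resize(f,None,fx=7,fy=7,interpolation=cv2.INTER_CUBIC))
for n in P:
  for r in nets.silhouettes('waste_bowl',P[n])[:1]: print(n,r['extent'])
E
```

```text
scene [349 159  24  13 182] [360.54945055 163.33516484] [ 574.02821426 -838.12065136   17.        ]
scene [ 75 198  23  23 327] [ 86.39143731 208.31498471] [1272.02005175   77.71865472   17.        ]
scene [   0  208  129   84 2749] [ 56.00545653 247.92761004] [1148.83679214  276.22884764   17.        ]
scene [  0 220  50  42 725] [ 24.01931034 238.14896552] [1283.77841383  304.05497009   17.        ]
scene [279 263  13  13 130] [285.01538462 268.96153846] [479.4735912  -49.49793821  17.        ]
scene [255 294  15  14 161] [262.04347826 300.57142857] [463.0722072   96.28974626  17.        ]
scene [ 71 347  22  17 194] [ 80.81958763 354.        ] [726.04125465 479.16988167  17.        ]
scene [ 36 357  18  12 100] [ 43.55 362.96] [776.63404186 541.55249638  17.        ]
scene [ 54 377  17   9  65] [ 62.23076923 379.86153846] [700.13645924 543.59870105  17.        ]
scene [ 27 380  37  40 349] [ 41.54727794 406.60458453] [679.02307338 604.02653477  17.        ]
top [  10   74  171   66 4409] [ 87.84962577 116.5180313 ] [973.61759258 697.09490248  17.        ]
top [32 78 10  9 41] [37.         80.95121951] [1153.30686994  949.84894357   17.        ]
top [157 126  14   8  77] [162.2987013 130.       ] [901.00878106 372.84843107  17.        ]
top [ 47 137 110   8 410] [100.80731707 140.95609756] [862.87116283 632.03903562  17.        ]
top [159 137  21   4  59] [167.96610169 138.40677966] [863.80726755 347.86535779  17.        ]
top [  8 141  37   7 130] [ 26.13846154 144.21538462] [862.66354985 966.39635554  17.        ]
top [402 211  22  23 394] [412.28426396 221.66751269] [ 496.96130302 -627.92782144   17.        ]
top [263 227   8   8  53] [266.83018868 230.33962264] [477.05005333 -51.32950089  17.        ]
top [226 232   8   8  49] [229.73469388 235.51020408] [460.00477437  93.76234693  17.        ]
scene [289.1, 182.6, 353.7, 240.7]
top [305.0, 195.1, 367.5, 252.5]
```

View pics/rack.png

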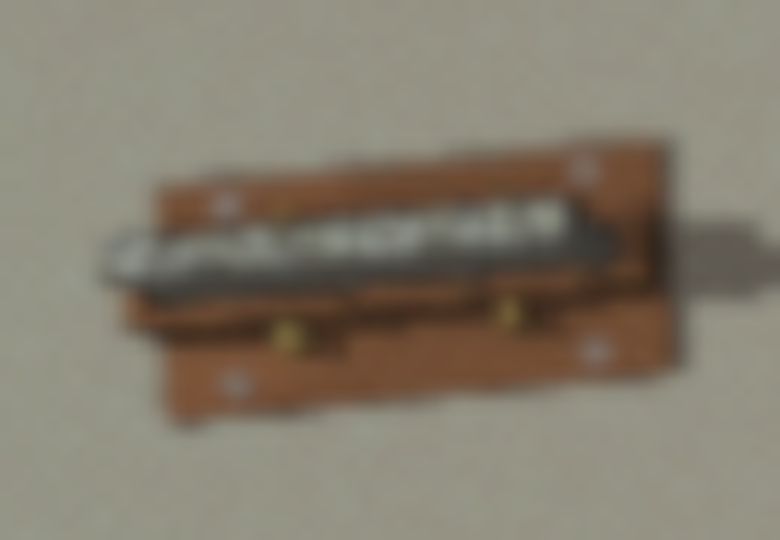

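View pics/bowl.png

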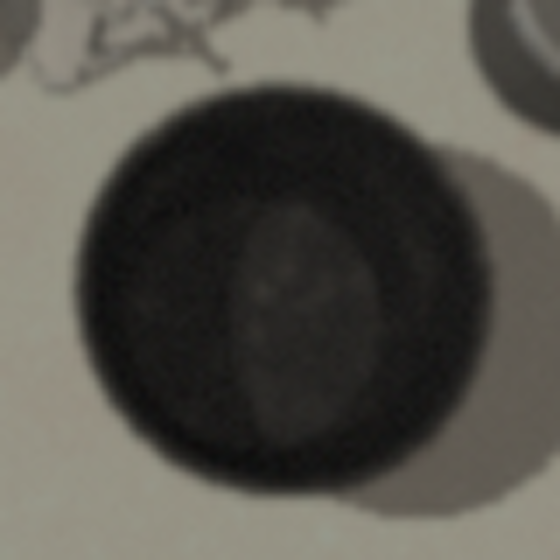

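```bash
python3 - <<'E'
from h import *
p=optics.get_image('top')
c=lambda x,y,s,ox,oy:((x+.5)/s-.5+ox,(y+.5)/s-.5+oy)
print('bowl',at_z(p,c(285,288,7,295,180),146),at_z(p,c(80,288,7,295,180),146),at_z(p,c(490,288,7,295,180),146))
q=[at_z(p,c(x,y,12,140,205),z)[:2] for x,y,z in [(160,185,8),(668,138,8),(682,368,8),(175,422,8)]]
print(np.round(q,1),'centre',np.mean(q,0))
q=np.array(q);print([np.linalg.norm(q[i]-q[(i+1)%4]) for i in range(4)]); d=(q[0]-q[1])+(q[3]-q[2]); print('yaw(y axis) ',np.degrees(np.arctan2(-d[0],d[1])))
for x,y in [(120,258),(605,240),(560,215),(150,295)]: print(at_z(p,c(x,y,12,140,205),108))
E
```

```text
bowl [ 490.97147281 -304.17723353  146.        ] [ 493.54571003 -197.86572314  146.        ] [ 488.3117023  -411.19656575  146.        ]
[[529.2 401.9]
 [541.2 231.9]
 [464.9 226.5]
 [450.3 394.9]] centre [496.3992647  313.80257971]
[np.float64(170.4775077267115), np.float64(76.52691510624003), np.float64(169.01682947548804), np.float64(79.17230057269664)]
yaw(y axis)  4.507652493788994
[491.67002449 383.87896628 108.        ]
[494.2025792  231.16919557 108.        ]
[502.31247465 245.35613056 108.        ]
[479.89552116 374.04181125 108.        ]
```

>>> move_arm:
  steps:
    - [1,20,-35,0,0,0,-0.12]
    - [1,40,-70,0,0,0,-0.24]
    - [1,60,-105,0,0,0,-0.36]
    - [1,80,-140,0,0,0,-0.48]
    - [1,100,-175,0,0,0,-0.6]

```text
clock: 2.47
position: [275.5, 423.3, 231.4]
ee_rot: [0.903, -0.43, 0.0, -0.0]
contact_force: [0.6, 0.2, 1.1]
gripper_width: 85.2
```

>>> move_arm:
  steps:
    - [1,20,-35,0,0,0,-0.12]
    - [1,40,-70,0,0,0,-0.24]
    - [1,60,-105,0,0,0,-0.36]
    - [1,80,-140,0,0,0,-0.48]
    - [1,100,-175,0,0,0,-0.61]

```text
clock: 2.88
position: [375.5, 248.2, 231.8]
ee_rot: [0.734, -0.679, -0.0, -0.001]
contact_force: [1.3, -0.1, 0.3]
gripper_width: 85.4
```

>>> move_arm:
  steps:
    - [1,20,-35,0,0,0,0]
    - [1,40,-70,-10,0,0,0]
    - [1,60,-105,-30,0,0,0]
    - [1,78,-135,-50,0,0,0]
    - [1,86,-155,-80,0,0,0]

```text
clock: 3.3
position: [464.1, 93.5, 152.8]
ee_rot: [0.735, -0.678, 0.002, -0.003]
contact_force: [1.1, -0.0, 0.0]
gripper_width: 85.6
```

>>> move_arm:
  steps:
    - [1,0,0,-35,0,0,0]
    - [1,0,0,-70,0,0,0]
    - [1,0,0,-105,0,0,0]
    - [1,0,0,-135,0,0,0]
    - [1,0,0,-148,0,0,0]

```text
clock: 3.72
position: [459.0, 93.7, -0.0]
ee_rot: [0.735, -0.678, -0.001, 0.003]
contact_force: [-0.4, -0.3, 0.7]
gripper_width: 85.0
```

>>> move_arm:
  steps:
    - [-0.4,0,0,0,0,0,0]
    - [-0.4,0,0,0,0,0,0]
    - [-0.4,0,0,0,0,0,0]
    - [-0.4,0,0,0,0,0,0]
    - [-0.4,0,0,0,0,0,0]

```text
clock: 4.13
position: [462.3, 95.7, 5.2]
ee_rot: [0.736, -0.677, 0.001, -0.002]
contact_force: [-0.4, 0.2, 4.5]
gripper_width: 44.7
```

>>> move_arm:
  steps:
    - [-0.6,0,0,0,0,0,0]
    - [-0.6,0,0,0,0,0,0]
    - [-0.6,0,0,0,0,0,0]
    - [-0.6,0,0,0,0,0,0]
    - [-0.6,0,0,0,0,0,0]

```text
clock: 4.55
position: [462.3, 95.7, 5.2]
ee_rot: [0.736, -0.677, 0.001, -0.002]
contact_force: [-0.2, 0.1, 7.8]
gripper_width: 44.9
```

```bash
python3 - <<'E'
from h import *
p=optics.get_image('scene')
print(proj(p,[[462,95,20]]))
f=p['frame'][240:340,200:340]; cv2.imwrite('pics/g1.png',cv2.resize(f,None,fx=5.5,fy=5.5,interpolation=cv2.INTER_CUBIC))
p=optics.get_image('top')
f=p['frame'][190:270,180:290]; cv2.imwrite('pics/g1t.png',cv2.resize(f,None,fx=5.5,fy=5.5,interpolation=cv2.INTER_CUBIC))
s=readout.read_state(); print(s['position'],s['contact_force'],s['gripper_width'])
E
```

```text
[[262.61531953 299.67259588]]
[462.34565004  95.73932174   5.181996  ] [-0.37493586  0.06852018  8.24028285] 44.83030278968169
```

View pics/g1.png

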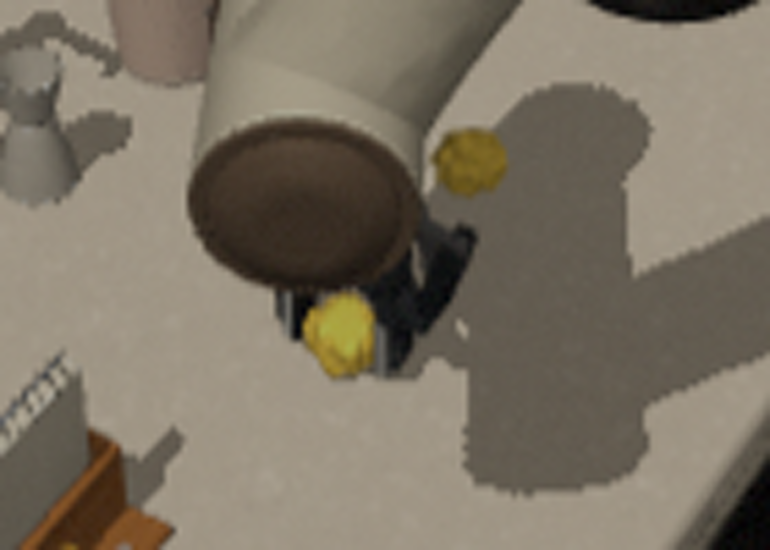

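View pics/g1t.png

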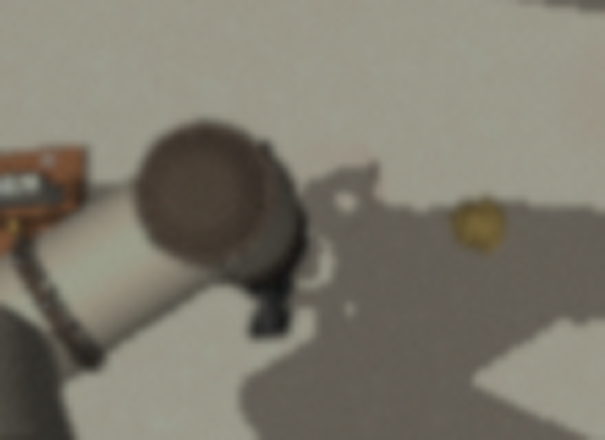

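>>> move_arm:
  steps:
    - [-1,0,0,2,0,0,0]
    - [-1,0,0,4,0,0,0]
    - [-1,0,0,5,0,0,0]
    - [-1,0,0,5,0,0,0]
    - [-1,0,0,5,0,0,0]

```text
clock: 5.07
position: [460.9, 95.0, 8.4]
ee_rot: [0.735, -0.678, 0.0, -0.0]
contact_force: [0.0, -0.6, -0.1]
gripper_width: 45.0
```

>>> move_arm:
  steps:
    - [-1,0,0,20,0,0,0]
    - [-1,0,0,50,0,0,0]
    - [-1,0,0,90,0,0,0]
    - [-1,0,0,130,0,0,0]
    - [-1,0,0,170,0,0,0]

```text
clock: 5.48
position: [460.3, 94.6, 179.8]
ee_rot: [0.735, -0.678, -0.0, 0.001]
contact_force: [0.7, 1.1, -1.1]
gripper_width: 45.1
```

```bash
python3 - <<'E'
from h import *
p=optics.get_image('scene')
f=p['frame'][200:340,180:340]; cv2.imwrite('pics/g2.png',cv2.resize(f,None,fx=4.2,fy=4.2,interpolation=cv2.INTER_CUBIC))
s=readout.read_state(); print(s['position'],s['contact_force'],s['gripper_width'])
E
```

```text
[465.43641075  96.44613183 188.43738947] [1.60578189 0.3161217  6.48982637] 44.945033935541154
```

View pics/g2.png

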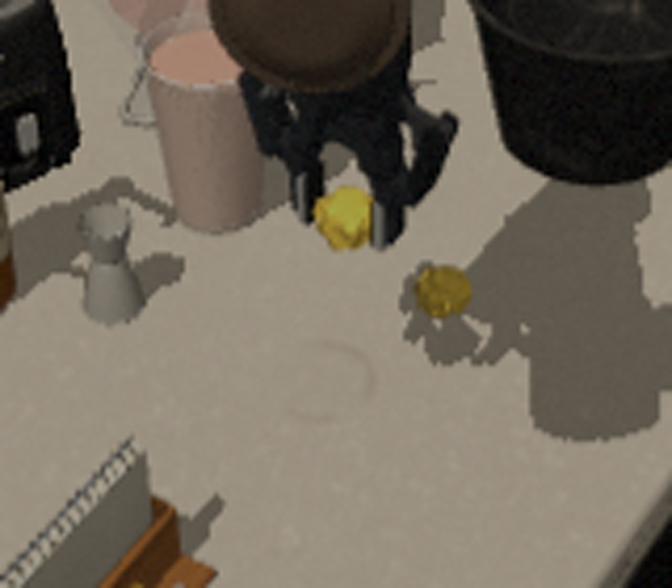

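>>> move_arm:
  steps:
    - [-1,3,-30,15,0,0,0]
    - [-1,6,-68,30,0,0,0]
    - [-1,9,-108,35,0,0,0]
    - [-1,12,-148,35,0,0,0]
    - [-1,15,-188,35,0,0,0]

```text
clock: 5.95
position: [475.8, -94.5, 213.6]
ee_rot: [0.736, -0.677, 0.0, -0.001]
contact_force: [1.3, 0.9, -0.2]
gripper_width: 44.8
```

>>> move_arm:
  steps:
    - [-1,3,-40,0,0,0,0]
    - [-1,6,-80,0,0,0,0]
    - [-1,9,-120,0,0,0,0]
    - [-1,12,-160,0,0,0,0]
    - [-1,15,-195,-10,0,0,0]

```text
clock: 6.37
position: [491.7, -291.0, 204.5]
ee_rot: [0.735, -0.678, 0.002, -0.0]
contact_force: [1.1, 0.8, -0.0]
gripper_width: 44.8
```

>>> move_arm:
  steps:
    - [-1,0,-16,-15,0,0,0]
    - [-1,0,-16,-50,0,0,0]
    - [-1,0,-16,-85,0,0,0]
    - [-1,0,-16,-90,0,0,0]
    - [0.4,0,-16,-90,0,0,0]

```text
clock: 6.78
position: [489.1, -303.6, 110.6]
ee_rot: [0.735, -0.678, -0.003, 0.002]
contact_force: [0.4, 0.4, -0.2]
gripper_width: 55.7
```

>>> move_arm:
  steps:
    - [0.5,0,0,0,0,0,0]
    - [0.5,0,0,0,0,0,0]
    - [0.5,0,0,0,0,0,0]
    - [0.5,0,0,30,0,0,0]
    - [0.5,0,0,70,0,0,0]

```text
clock: 7.2
position: [489.3, -303.0, 182.3]
ee_rot: [0.736, -0.678, -0.003, 0.001]
contact_force: [1.0, -1.4, 0.3]
gripper_width: 63.9
```

>>> move_arm:
  steps:
    - [1,0,20,25,0,0,0]
    - [1,-3,60,30,0,0,0]
    - [1,-6,100,30,0,0,0]
    - [1,-9,140,20,0,0,0]
    - [1,-12,180,10,0,0,0]

```text
clock: 7.62
position: [479.7, -122.3, 195.9]
ee_rot: [0.735, -0.678, 0.002, -0.002]
contact_force: [0.9, 1.2, -0.2]
gripper_width: 85.2
```

```bash
python3 - <<'E'
from h import *
P={n:optics.get_image(n) for n in ['scene','top']}
for n in P:
    hsv=cv2.cvtColor(P[n]['frame'],cv2.COLOR_BGR2HSV)
    m=cv2.inRange(hsv,(18,110,50),(35,255,255))
    k,_,st,ce=cv2.connectedComponentsWithStats(m)
    for i in range(1,k):
        if 15<st[i,4]<300 and 225<ce[i][0]<390 and 180<ce[i][1]<310: print(n,st[i],ce[i],at_z(P[n],ce[i],17))
f=np.hstack([P['scene']['frame'][160:310,210:380],P['top']['frame'][160:310,210:380]]); cv2.imwrite('pics/g3.png',cv2.resize(f,None,fx=2.3,fy=2.3,interpolation=cv2.INTER_CUBIC))
E
```

```text
scene [279 263  13  13 130] [285.02307692 268.95384615] [479.47266834 -49.54047578  17.        ]
top [327 221  11  12  89] [331.62921348 226.53932584] [ 485.91173175 -305.2824245    17.        ]
top [263 228   8   7  48] [266.8125 230.6875] [475.68601393 -51.23653634  17.        ]
```

View pics/g3.png

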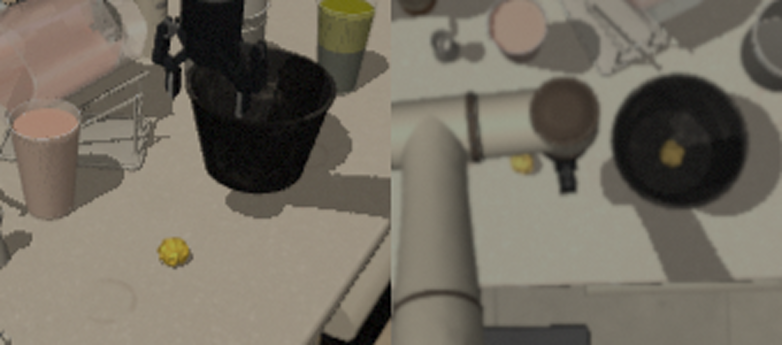

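>>> move_arm:
  steps:
    - [1,0,36,0,0,0,0]
    - [1,-1,70,-15,0,0,0]
    - [1,-1,73,-50,0,0,0]
    - [1,-1,73,-90,0,0,0]
    - [1,-1,73,-125,0,0,0]

```text
clock: 8.13
position: [479.2, -50.1, 68.9]
ee_rot: [0.736, -0.677, 0.002, -0.002]
contact_force: [1.0, -0.6, -1.2]
gripper_width: 85.4
```

>>> move_arm:
  steps:
    - [1,0,0,-30,0,0,0]
    - [1,0,0,-54,0,0,0]
    - [1,0,0,-62,0,0,0]
    - [-1,0,0,-62,0,0,0]
    - [-1,0,0,-62,0,0,0]

```text
clock: 8.55
position: [479.4, -51.0, 7.5]
ee_rot: [0.736, -0.677, 0.001, -0.001]
contact_force: [0.0, 0.2, 0.9]
gripper_width: 64.0
```

>>> move_arm:
  steps:
    - [-1,0,0,0,0,0,0]
    - [-1,0,0,0,0,0,0]
    - [-1,0,0,0,0,0,0]
    - [-1,0,0,0,0,0,0]
    - [-1,0,0,4,0,0,0]

```text
clock: 8.97
position: [479.0, -50.9, 11.9]
ee_rot: [0.736, -0.678, 0.001, -0.001]
contact_force: [0.0, -0.0, -0.3]
gripper_width: 47.4
```

>>> move_arm:
  steps:
    - [-1,0,0,20,0,0,0]
    - [-1,0,0,55,0,0,0]
    - [-1,0,0,95,0,0,0]
    - [-1,0,0,135,0,0,0]
    - [-1,0,-10,170,0,0,0]

```text
clock: 9.38
position: [478.4, -60.5, 184.5]
ee_rot: [0.736, -0.677, 0.001, -0.002]
contact_force: [0.3, -0.2, 0.3]
gripper_width: 47.5
```

```bash
python3 - <<'E'
from h import *
p=optics.get_image('scene')
f=p['frame'][160:340,200:380]; cv2.imwrite('pics/g4.png',cv2.resize(f,None,fx=3.2,fy=3.2,interpolation=cv2.INTER_CUBIC))
s=readout.read_state(); print(s['position'],s['contact_force'],s['gripper_width'])
E
```

```text
[482.63681862 -61.92145155 191.63676854] [ 2.90588836 -0.92958891  5.55985406] 47.26831510469317
```

View pics/g4.png

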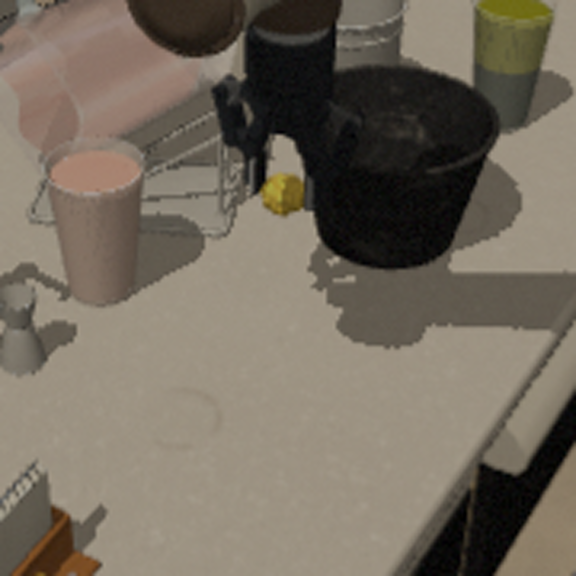

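>>> move_arm:
  steps:
    - [-1,3,-30,25,0,0,0]
    - [-1,5,-68,33,0,0,0]
    - [-1,8,-108,33,0,0,0]
    - [-1,10,-148,33,0,0,0]
    - [-1,12,-188,33,0,0,0]

```text
clock: 9.85
position: [489.8, -250.7, 215.0]
ee_rot: [0.736, -0.677, 0.001, -0.001]
contact_force: [1.7, 0.2, -0.2]
gripper_width: 47.0
```

>>> move_arm:
  steps:
    - [-1,1,-38,0,0,0,0]
    - [-1,1,-55,-25,0,0,0]
    - [-1,1,-55,-60,0,0,0]
    - [-1,1,-55,-95,0,0,0]
    - [-1,1,-55,-95,0,0,0]

```text
clock: 10.27
position: [486.0, -302.6, 112.2]
ee_rot: [0.734, -0.679, -0.006, 0.002]
contact_force: [-1.1, 0.2, -0.2]
gripper_width: 47.2
```

>>> move_arm:
  steps:
    - [0.5,0,0,0,0,0,0]
    - [0.5,0,0,0,0,0,0]
    - [0.5,0,0,0,0,0,0]
    - [0.5,0,0,20,0,0,0]
    - [0.5,0,0,60,0,0,0]

```text
clock: 10.68
position: [489.0, -302.6, 176.7]
ee_rot: [0.735, -0.678, -0.003, 0.001]
contact_force: [0.5, -1.0, -0.9]
gripper_width: 64.2
```

>>> move_arm:
  steps:
    - [0.5,0,0,35,0,0,0]
    - [0.5,0,30,60,0,0,0]
    - [1,0,70,65,0,0,0]
    - [1,0,110,65,0,0,0]
    - [1,0,150,65,0,0,0]

```text
clock: 11.1
position: [491.7, -152.5, 247.0]
ee_rot: [0.735, -0.678, 0.003, -0.002]
contact_force: [1.0, 0.2, -0.1]
gripper_width: 85.5
```

```bash
python3 - <<'E'
from h import *
P={n:optics.get_image(n) for n in ['scene','top']}
for n in P:
    hsv=cv2.cvtColor(P[n]['frame'],cv2.COLOR_BGR2HSV)
    m=cv2.inRange(hsv,(18,110,50),(35,255,255))
    k,_,st,ce=cv2.connectedComponentsWithStats(m)
    for i in range(1,k):
        if 15<st[i,4]<300 and 225<ce[i][0]<390 and 180<ce[i][1]<310: print(n,st[i],ce[i],at_z(P[n],ce[i],23))
f=np.hstack([P['scene']['frame'][160:310,210:380],P['top']['frame'][160:310,210:380]]); cv2.imwrite('pics/g5.png',cv2.resize(f,None,fx=2.3,fy=2.3,interpolation=cv2.INTER_CUBIC))
f=P['top']['frame'][205:250,140:205]; cv2.imwrite('pics/rack2.png',cv2.resize(f,None,fx=12,fy=12,interpolation=cv2.INTER_CUBIC))
f=P['scene']['frame'][270:420,150:300]; cv2.imwrite('pics/rack2s.png',cv2.resize(f,None,fx=4,fy=4,interpolation=cv2.INTER_CUBIC))
E
```

```text
scene [319 210   9   4  19] [322.63157895 211.63157895] [ 527.9640676  -385.57067981   23.        ]
top [327 218  14  15 141] [333.70921986 224.9787234 ] [ 491.10774141 -312.98432918   23.        ]
```

View pics/g5.png

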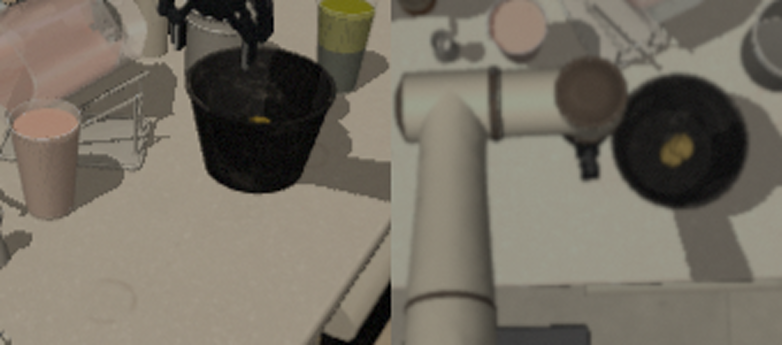

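View pics/rack2s.png

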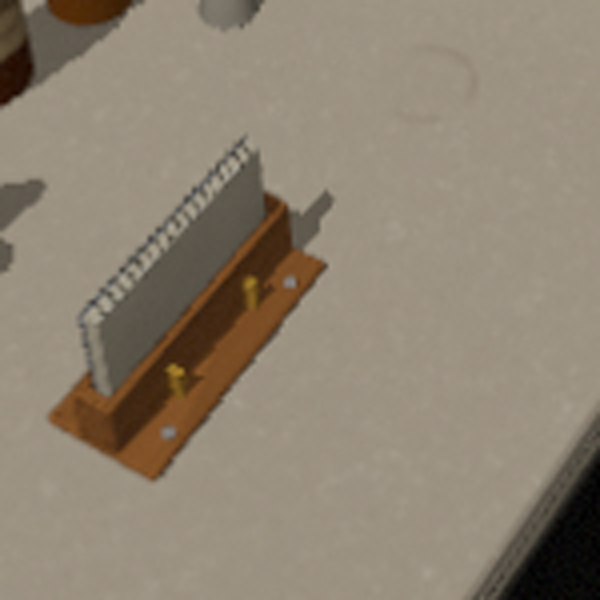

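View pics/rack2.png

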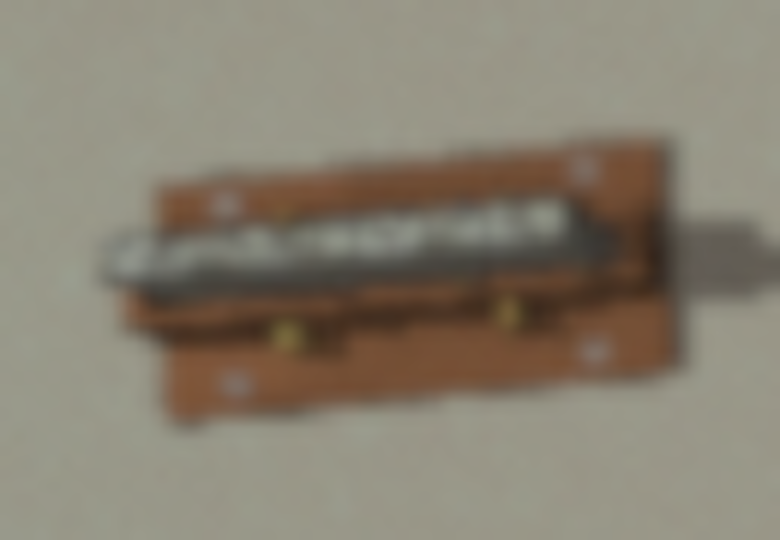

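```bash
cat > ov.py <<'E'
from h import *
import sys
P={n:optics.get_image(n) for n in ['scene','top']}
def box(p,img,x0,x1,y0,y1,z0,z1,T,s,o,col):
    c=np.array([[x,y,z] for x in (x0,x1) for y in (y0,y1) for z in (z0,z1)],float)
    a=np.radians(T[2]);X=c.copy();X[:,0]=T[0]+c[:,0]*np.cos(a)-c[:,1]*np.sin(a);X[:,1]=T[1]+c[:,0]*np.sin(a)+c[:,1]*np.cos(a)
    u=proj(p,X); u=(u-np.array(o)+.5)*s-.5
    for i in range(8):
        for j in range(i+1,8):
            if (c[i]!=c[j]).sum()==1: cv2.line(img,tuple(np.round(u[i]*16).astype(int).tolist()),tuple(np.round(u[j]*16).astype(int).tolist()),col,1,cv2.LINE_AA,4)
T=[float(v) for v in sys.argv[1:4]]
for n,o,s,w in [('scene',(155,295),7,(85,100)),('top',(140,205),12,(65,45))]:
    f=P[n]['frame'][o[1]:o[1]+w[1],o[0]:o[0]+w[0]];im=cv2.resize(f,None,fx=s,fy=s,interpolation=cv2.INTER_CUBIC)
    box(P[n],im,-40,40,-86,86,0,8,T,s,o,(255,255,0))
    box(P[n],im,-14,14,-85,85,8,48,T,s,o,(0,255,0))
    box(P[n],im,-5.5,5.5,-74,74,8,106,T,s,o,(0,0,255))
    cv2.imwrite(f'pics/ov_{n}_{sys.argv[4]}.png',im)
E
python3 ov.py 496.4 313.8 4.5 a
```

```text
(no output)
```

View pics/ov_scene_a.png

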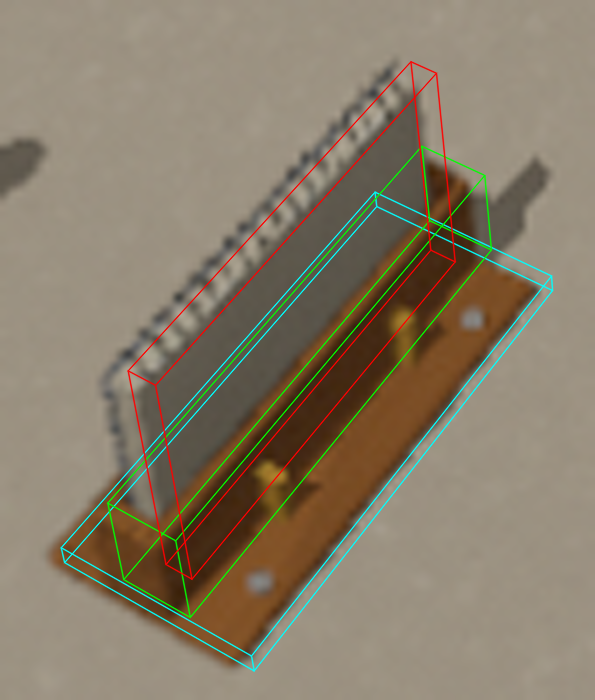

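View pics/ov_top_a.png

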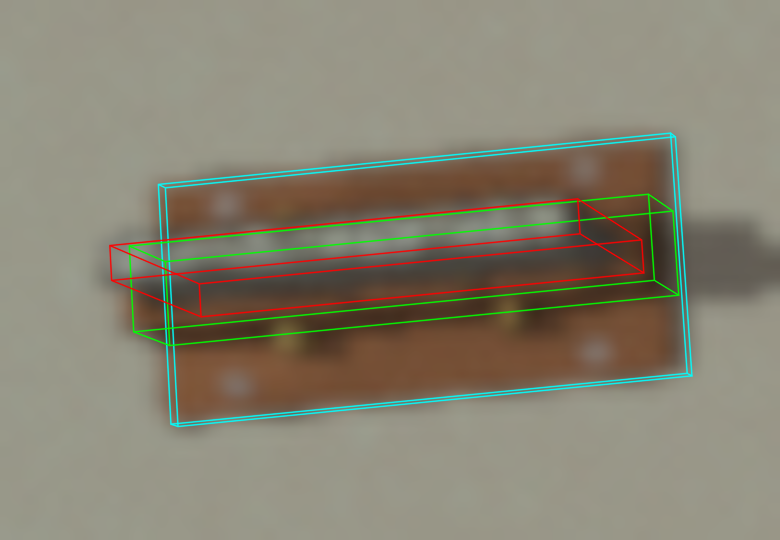

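```bash
python3 ov.py 498 316.5 4.5 b; python3 - <<'E'
import cv2,numpy as np
a=cv2.imread('pics/ov_scene_b.png');b=cv2.imread('pics/ov_top_b.png')
b=cv2.resize(b,(0,0),fx=.8,fy=.8);a=cv2.resize(a,(0,0),fx=.8,fy=.8)
c=np.zeros((560,a.shape[1]+b.shape[1],3),np.uint8);c[:a.shape[0],:a.shape[1]]=a;c[:b.shape[0],a.shape[1]:]=b
cv2.imwrite('pics/ovb.png',cv2.resize(c,(0,0),fx=.7,fy=.7) if c.shape[1]>1140 else cv2.resize(c,(800,int(560*800/c.shape[1]))))
E
```

```text
(no output)
```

View pics/ov_scene_b.png

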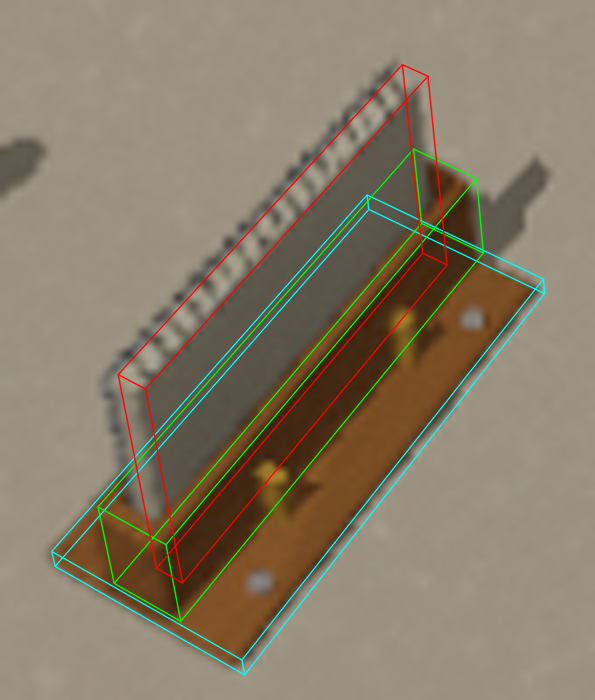

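View pics/ov_top_b.png

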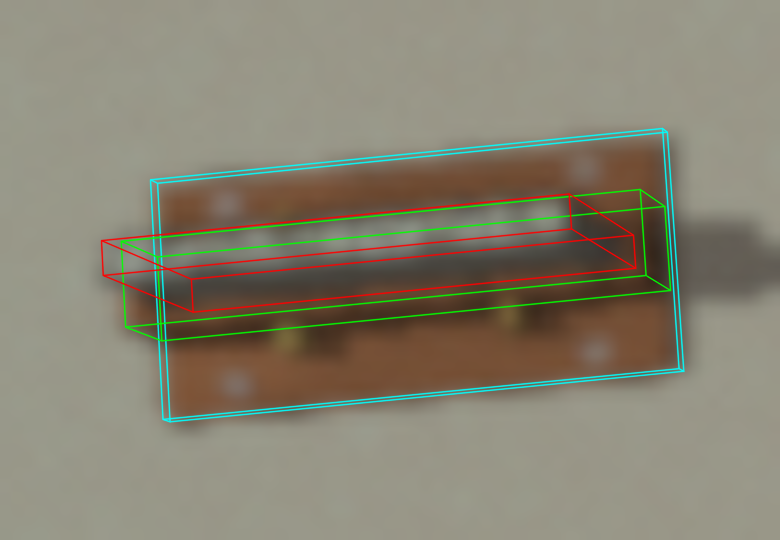

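>>> move_arm:
  steps:
    - [1,0,40,0,0,0,0]
    - [1,0,80,0,0,0,0]
    - [1,0,120,0,0,0,0]
    - [1,0,160,0,0,0,0]
    - [1,1,200,0,0,0,0]

```text
clock: 11.82
position: [492.2, 46.3, 243.9]
ee_rot: [0.734, -0.679, 0.0, -0.0]
contact_force: [1.4, -0.1, 0.8]
gripper_width: 85.7
```

>>> move_arm:
  steps:
    - [1,1,40,0,0,0,0]
    - [1,2,80,0,0,0,0]
    - [1,3,120,-5,0,0,0]
    - [1,4,160,-15,0,0,0]
    - [1,5,200,-25,0,0,0]

```text
clock: 12.23
position: [498.0, 247.0, 218.8]
ee_rot: [0.735, -0.678, 0.0, -0.001]
contact_force: [1.6, 0.4, 0.5]
gripper_width: 85.2
```

>>> move_arm:
  steps:
    - [1,1,36,-10,0,0,0]
    - [1,1,69,-20,0,0,0]
    - [1,1,69,-30,0,0,0]
    - [1,1,69,-40,0,0,0]
    - [1,1,69,-50,0,0,0]

```text
clock: 12.65
position: [498.6, 313.9, 167.4]
ee_rot: [0.735, -0.678, 0.0, 0.0]
contact_force: [-0.3, -0.4, -0.4]
gripper_width: 85.6
```

```bash
python3 - <<'E'
from h import *
p=optics.get_image('scene')
s=readout.read_state(); print(s['position'],s['ee_rot'],s['contact_force'],s['gripper_width'])
f=p['frame'][240:400,140:280]; cv2.imwrite('pics/g6.png',cv2.resize(f,None,fx=3.7,fy=3.7,interpolation=cv2.INTER_CUBIC))
E
```

```text
[497.39082214 312.68440188 165.18118187] [ 7.34601316e-01 -6.78494654e-01 -4.31970967e-04  2.39246917e-03] [-0.24783324 -0.50112732 -1.9350962 ] 85.59866732706783
```

View pics/g6.png

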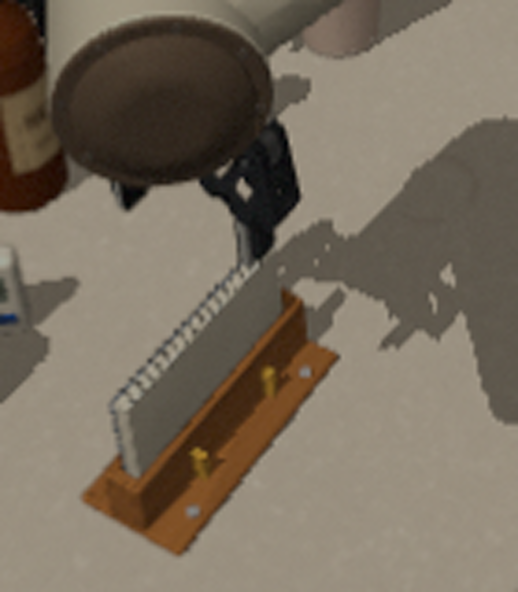

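>>> move_arm:
  steps:
    - [1,0,0,-30,0,0,0]
    - [1,0,0,-60,0,0,0]
    - [1,0,0,-85,0,0,0]
    - [1,0,0,-95,0,0,0]
    - [0,0,0,-95,0,0,0]

```text
clock: 13.12
position: [497.2, 312.4, 71.1]
ee_rot: [0.735, -0.678, -0.0, 0.003]
contact_force: [-0.4, 1.0, 0.8]
gripper_width: 75.7
```

>>> move_arm:
  steps:
    - [-0.3,0,0,0,0,0,0]
    - [-0.3,0,0,0,0,0,0]
    - [-0.3,0,0,0,0,0,0]

```text
clock: 13.37
position: [499.1, 315.7, 75.4]
ee_rot: [0.735, -0.678, 0.0, -0.002]
contact_force: [0.4, -0.5, -0.6]
gripper_width: 38.6
```

```bash
python3 - <<'E'
from h import *
p=optics.get_image('scene')
s=readout.read_state(); print(s['position'],s['ee_rot'],s['contact_force'],s['gripper_width'])
f=p['frame'][270:370,160:280]; cv2.imwrite('pics/g7.png',cv2.resize(f,None,fx=5.5,fy=5.5,interpolation=cv2.INTER_CUBIC))
E
```

```text
[498.85577709 315.63278596  75.18589147] [ 7.35489251e-01 -6.77534025e-01  8.99350894e-05 -1.78837270e-03] [-0.32417679  0.03238611 -0.29775109] 31.029136370054495
```

View pics/g7.png

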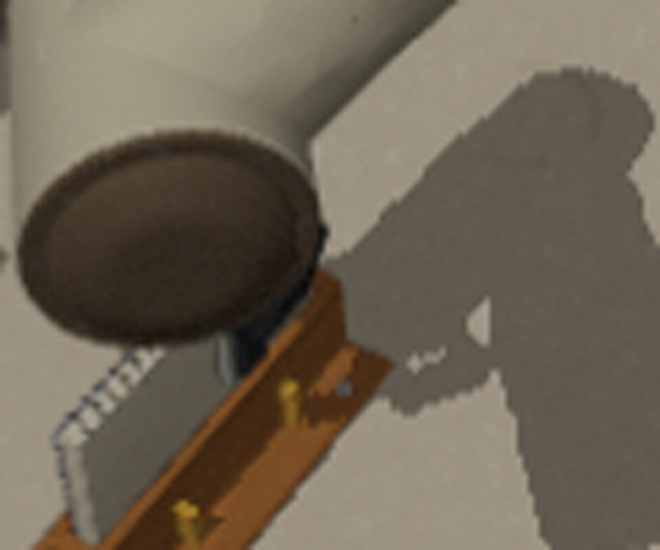

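>>> move_arm:
  steps:
    - [-0.55,0,0,0,0,0,0]
    - [-0.6,0,0,0,0,0,0]
    - [-0.65,0,0,0,0,0,0]
    - [-0.7,0,0,0,0,0,0]

```text
clock: 13.75
position: [498.0, 315.1, 73.6]
ee_rot: [0.736, -0.677, 0.0, -0.0]
contact_force: [-0.3, -0.5, 0.5]
gripper_width: 13.1
```

>>> move_arm:
  steps:
    - [-0.75,0,0,0,0,0,0]
    - [-0.8,0,0,0,0,0,0]
    - [-0.8,0,0,0,0,0,0]

```text
clock: 14.0
position: [498.3, 315.2, 73.5]
ee_rot: [0.736, -0.677, 0.0, -0.0]
contact_force: [0.3, 0.4, 0.7]
gripper_width: 10.1
```

>>> move_arm:
  steps:
    - [-1,0,0,0,0,0,0]
    - [-1,0,0,0,0,0,0]
    - [-1,0,0,0,0,0,0]
    - [-1,0,0,0,0,0,0]

```text
clock: 14.33
position: [498.3, 315.2, 73.6]
ee_rot: [0.736, -0.677, 0.0, -0.0]
contact_force: [0.0, -0.1, 2.4]
gripper_width: 9.5
```

>>> move_arm:
  steps:
    - [-1,0,0,8,0,0,0]
    - [-1,0,0,16,0,0,0]
    - [-1,0,0,26,0,0,0]
    - [-1,0,0,38,0,0,0]
    - [-1,0,0,50,0,0,0]

```text
clock: 14.75
position: [497.5, 314.7, 124.2]
ee_rot: [0.735, -0.678, -0.0, 0.001]
contact_force: [0.1, -0.2, -2.2]
gripper_width: 10.0
```

>>> move_arm:
  steps:
    - [-1,0,0,15,0,0,0]
    - [-1,0,0,30,0,0,0]
    - [-1,0,0,50,0,0,0]
    - [-1,0,0,70,0,0,0]
    - [-1,0,0,90,0,0,0]

```text
clock: 15.17
position: [497.3, 314.5, 214.9]
ee_rot: [0.736, -0.678, -0.0, 0.0]
contact_force: [-0.3, 0.3, -1.5]
gripper_width: 9.8
```

```bash
python3 - <<'E'
from h import *
p=optics.get_image('scene')
s=readout.read_state(); print(s['position'],s['ee_rot'],s['contact_force'],s['wrist_torque'],s['gripper_width'])
f=p['frame'][220:400,140:320]; cv2.imwrite('pics/g8.png',cv2.resize(f,None,fx=3.3,fy=3.3,interpolation=cv2.INTER_CUBIC))
E
```

```text
[499.46083005 315.91431245 219.84931424] [ 0.73586304 -0.67711848  0.00084877 -0.00392857] [0.38796952 0.35256204 2.63647075] [ 0.12276154 -0.29462163 -0.00493734] 9.731245340000905
```

View pics/g8.png

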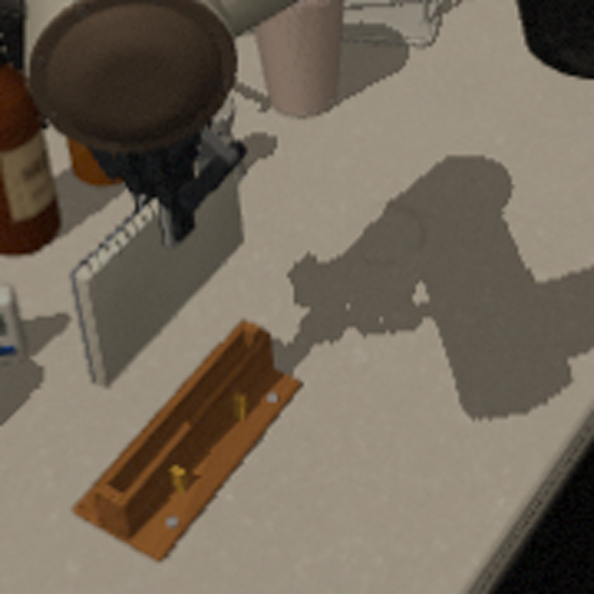

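>>> move_arm:
  steps:
    - [-1,0,0,20,0,0,-0.04]
    - [-1,0,0,45,0,0,-0.08]
    - [-1,-10,-10,70,0,0,-0.08]
    - [-1,-20,-20,95,0,0,-0.08]
    - [-1,-30,-30,110,0,0,-0.08]

```text
clock: 15.63
position: [467.8, 284.7, 326.5]
ee_rot: [0.708, -0.706, 0.0, -0.002]
contact_force: [0.1, -0.7, 0.5]
gripper_width: 9.9
```

>>> move_arm:
  steps:
    - [-1,-5,-10,0,0,-0.08,0]
    - [-1,-10,-20,0,0,-0.16,0]
    - [-1,-15,-30,0,0,-0.24,0]
    - [-1,-20,-40,0,0,-0.32,0]
    - [-1,-20,-50,0,0,-0.4,0]

```text
clock: 16.05
position: [446.8, 234.1, 324.0]
ee_rot: [0.694, -0.692, 0.141, -0.142]
contact_force: [0.1, -0.5, -0.6]
gripper_width: 9.6
```

```bash
python3 - <<'E'
from h import *
s=readout.read_state(); print(s['position'],R.from_quat(s['ee_rot']).as_matrix().round(3),s['joints'].round(2),s['gripper_width'])
E
```

```text
[446.76730926 234.05898927 323.98865863] [[ 0.002 -0.92   0.393]
 [-1.    -0.002  0.002]
 [-0.001 -0.393 -0.92 ]] [ 0.99 -0.05 -0.51  0.42 -0.93 -1.21] 9.633169941533705
```

Joints have margin; finish the tilt.

>>> move_arm:
  steps:
    - [-1,0,0,0,0,-0.08,0]
    - [-1,0,0,0,0,-0.16,0]
    - [-1,0,0,0,0,-0.24,0]
    - [-1,0,0,0,0,-0.32,0]
    - [-1,0,0,0,0,-0.385,0]

```text
clock: 16.47
position: [446.3, 234.6, 323.1]
ee_rot: [0.654, -0.652, 0.271, -0.272]
contact_force: [1.0, -0.6, -0.7]
gripper_width: 9.6
```

>>> move_arm:
  steps:
    - [-1,0,0,0,0,0,0]
    - [-1,0,0,0,0,0,0]
    - [-1,0,0,0,0,0,0]
    - [-1,0,0,0,0,0,0]
    - [-1,0,0,0,0,0,0]

```text
clock: 16.88
position: [448.5, 235.7, 324.3]
ee_rot: [0.654, -0.653, 0.27, -0.271]
contact_force: [0.4, 0.2, -2.4]
gripper_width: 9.6
```

```bash
python3 - <<'E'
from h import *
s=readout.read_state(); print(s['clock'],s['position'],R.from_quat(s['ee_rot']).as_matrix().round(3),s['joints'].round(2),s['joint_vel'].round(3),s['gripper_width'],s['contact_force'])
P={n:optics.get_image(n) for n in ['scene','top']}
f=np.hstack([P['scene']['frame'][110:350,150:390],P['top']['frame'][120:360,130:370]]);cv2.imwrite('pics/g9.png',cv2.resize(f,None,fx=1.65,fy=1.65,interpolation=cv2.INTER_CUBIC))
# overlay expected pad
Rt=R.from_quat(s['ee_rot']).as_matrix();t=s['position']
Rp=np.array([-Rt[:,0],-Rt[:,2],-Rt[:,1]]).T
print('pad axes',Rp.round(2),np.linalg.det(Rp))
c=np.array([[x,y,z] for x in(-74,74) for y in (-49,49) for z in (-5.5,5.5)],float)
X=(Rp@c.T).T+t+16*Rt[:,2]
im=cv2.resize(P['scene']['frame'][150:330,150:330],None,fx=3.3,fy=3.3,interpolation=cv2.INTER_CUBIC)
u=(proj(P['scene'],X)-[150,150]+.5)*3.3-.5
for i in range(8):
  for j in range(i+1,8):
    if (c[i]!=c[j]).sum()==1: cv2.line(im,tuple(u[i].astype(int).tolist()),tuple(u[j].astype(int).tolist()),(0,0,255),1)
cv2.imwrite('pics/g9o.png',im)
E
```

```text
16.8833 [448.49999152 235.70169756 324.32208261] [[ 0.001 -0.707  0.707]
 [-1.    -0.     0.001]
 [-0.    -0.707 -0.707]] [ 0.95 -0.14 -0.9   1.2  -0.67 -1.89] [-0.     0.003 -0.011  0.012  0.002 -0.005] 9.553154779614124 [ 0.35039086  0.18324251 -2.41920814]
pad axes [[-0.   -0.71  0.71]
 [ 1.   -0.    0.  ]
 [ 0.    0.71  0.71]] 1.0000000000000002
```

View pics/g9.png

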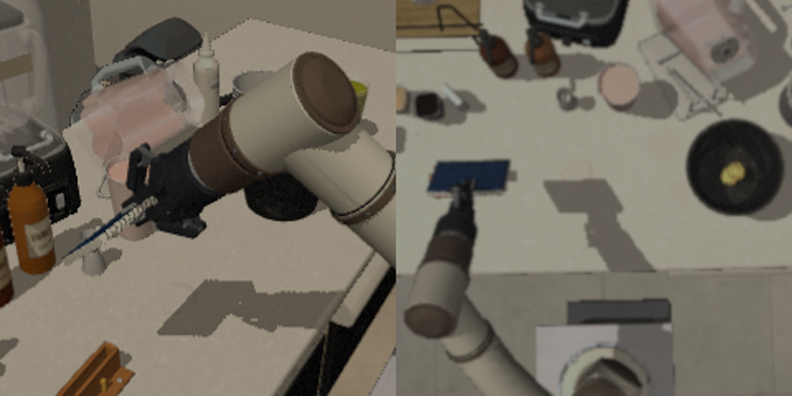

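View pics/g9o.png

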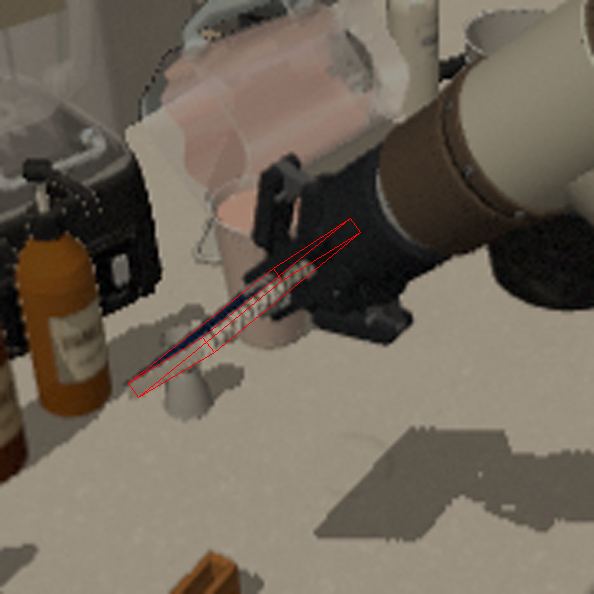

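```bash
python3 - <<'E'
from h import *
print(workorder.job_done()); s=readout.read_state(); print(s['clock'],s['position'],s['gripper_width'])
E
```

```text
the job is handed in; nothing more can be done
None
the job is handed in; nothing more can be done
```

Both slips are in the waste bowl, and I handed the job in with the pad held out to the customer. No verdict was reported.

**Slips:** I picked up both and dropped them into the bowl. The last top picture shows them lying together near its middle.

**Pad:** I gripped it by its spiral edge, drew it straight up out of the rack, squared it to the counter and tilted it 45 degrees. From the tool pose, the blue cover faces ahead and up at 45 degrees, the spiral edge is uppermost and the long edges run left-right. Its middle was about 31 cm above the worktop. An outline drawn at that pose matched the pad in the scene picture. The arm was at rest, with the fingers stopped on the pad.

**Bystanders:** The arm never passed near the drinks, jigger or timer. The smoothie, jigger and timer still appear in place in the last pictures. The layered drink was only partly in view, and I did not measure any of them again.

**Checks that disagreed:**
- The two cameras differed by about 2–5 mm on the slips and the rack, so I aimed between them.
- The first slip was grasped low, and the fingertips pressed the worktop with about 8 N until I raised them slightly.
- The gripper read 45–47 mm on the roughly 40 mm slips and 9.5 mm on the 11 mm pad, so I confirmed each grasp from a picture.

The arm's clock read about 17 s just before I handed the job in.

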